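# Take the squeeze-tab safety cap off the scriber-point tub

### The arm

A 6-joint arm with a two-finger parallel gripper is mounted at the origin on the work surface. World frame = base frame: x ahead of the robot, y to its left, z up, the work surface at z = 0. Lengths are in m, angles in degrees, forces in N, time in s.
With the tool pointing down it reaches from about 0.35 to 0.725 m from the base axis. Payload 6 kg.
Tool frame: the origin (TCP) lies at the very end of the fingers, on their centre line; the grasp point (between the pads) lies 19 mm behind it (ctrl.grip_depth is the distance from the TCP to the grasp point, in m); x points along the fingers, y is the direction in which the jaws open and shut, and the axes are right-handed (so a half turn about x gives the same grasp; the last joint's range is limited). The gripper opens to 85 mm and grips with 20 to 120 N. Pads are 22 mm wide; open, the fingers measure 114 mm over their backs; the gripper's body (76 mm by 85 mm) begins 54 mm behind the grasp point. The pads swing forward as they close: fully open they stand 13 mm farther back than shut.
Start: joints at [89.937, 2.303, 4.859, 0, -92.561, -19.12], TCP at [0.197, 0.567, 0.231] pointing down, gripper open.
Joint ranges: [-146.85, 146.85], [-73.84, 115.35], [-62.03, 85.46], [-188.31, 113.3], [-161.28, -10.13], [-171.36, 171.36]. Speed limits (degrees/s): [147.25, 147.25, 172.46, 180, 180, 180].

### API

Orientations are given as a 3x3 rotation matrix whose columns are the frame's x, y, z axes.
In Python, from station import ctrl gives the robot as it stands.
- The arm moves only by the shell command python3 -m pendant 'ROWS' [FORCE]. ROWS is JSON, a list of rows, each a list of 7 numbers: the turn, a rotation vector about the tool's x, y, z in degrees, then the shift along the tool's x, y, z in mm, then the opening, from -1 (shut) to 1 (fully open). A call has 1 to 10 rows; each row shifts and turns the commanded pose from where the row before left it, along the tool's axes as they then stand; what a row does not reach is not made up. A row lasts 1/8 s, in which the tool goes at most 62.5 mm and 10.7 degrees, less where a joint would pass 70% of its speed; a pose out of reach is approached as far as the arm can. A call is refused whole if a number of a shift passes 62.5 or a number of a turn 10.7, either way. A call with a gripper value outside its range is refused whole. The fingers move at their own pace and stop on an object; FORCE is the grip in N (left out, the last holds). Time passes only in rows, so rows that do not move let the fingers close. It gives the time, the measured TCP pose, the force and the opening at its end, in the units of the state.
- ctrl.observe(): the state, without advancing time (a new reading comes with each control period).
- ctrl.capture(name): name is "side" or "top"; returns the picture (420x560x3 uint8, blue, green, red); there is no depth.
- ctrl.camera_params(name): a dict with "intrinsics" (3x3 intrinsics, pixels), "k1" (the pictures are not rectified: a ray, as slopes to the right and down, at radius r is drawn at 1 + k1 r^2 times it, then the intrinsics apply), "extrinsics" (4x4, takes a point from camera to world coordinates). Camera axes: x right, y down, z forward; pixel columns grow to the right and rows downward; lengths in m; the calibration is good to about 2 mm. A picture is of the moment at which its call begins. camera_params takes no time and is no camera call.
- ctrl.close_job(): hands the job in, once; it reports no verdict.
Trained networks look in the newest picture that a camera, given by its name, has taken for a name from the list of things; names that differ only in an ending like _2 or _b are one class to them, and where a whole thing is asked for, a point or a joint stands for the part that bears it (a point fixed in the world has none). Each returns a list of dicts, best first, with "conf" (0 to 1); they miss things now and then, are a little off and sometimes report something else, mostly with a low value. They report only what shows in the picture. A call takes as long as a camera call. They do not tell look-alikes from the thing itself.
- ctrl.recognise(camera, label): "xy" ([column, row] in pixels, amid what is visible of it).
- ctrl.tip_of(camera, label): "xy" ([column, row] in pixels: a listed point, or the origin of a listed thing).
The state is a dict: "clock": time; "joints": joint angles; "qd": joint speeds; "tau": joint torques, N m; "ee_pos": TCP position; "eef_rot": TCP orientation; "force": force on the tool from outside, world axes, zero at the start; "ft_torque": the same for the moment, N m; "finger_gap": finger opening in m.
Only numpy, scipy, OpenCV 4.12 (cv2) and the standard library are available. Lean on these libraries where they do the work, as an engineer would, in place of code of your own. Each camera call takes 0.05 s, during which the arm holds its last target.

### The job

The small white tub bolted to the bench has a safety cap: squeeze its two side tabs in and, keeping them squeezed, turn the cap anticlockwise (seen from above) until it comes free - how far differs from tub to tub, so feel for it with a light upward pull, without crushing or forcing the plastic. Lift the cap straight off its neck and set it down gently, right way up, inside the round steel dish, then let go of it. Leave the other tools and the dish where they are.

Things in the scene. Friction and masses are not known exactly. Their poses are not given: they have to be found in the camera images.
- tub: White plastic tub in a dark steel holder (square foot 110 x 110 x 10 mm) bolted to the bench; it does not move. Origin: centre of the underside, on the tub's axis, z up. Neck radius 15 mm, its top at z = 113.5 mm. A flange with two gaps on the neck, hidden under the cap, holds the cap down until it is turned far enough.
- shoulder (a point): Centre of the top of the tub's round shoulder (radius 37 mm), 80 mm above the tub's origin, axes as the tub's. Four posts 5.5 mm square and 10 mm high stand on it at x = +-10.7, y = +-30.5 mm: each tab's foot is caught between two of them, so the cap cannot turn until both tabs are pushed in 3 mm or more; keep them in for the first 45 degrees of turn.
- cap: Black round safety cap, radius 23 mm, 36 mm high, 68 to 110 g with tabs. Origin: centre of its underside, z up. Closed, it sits 81.5 mm above the tub's origin, axes parallel to the tub's. Grey tabs on its +y and -y sides: upright blades 14 mm wide along x, 34 mm high from its underside, outer faces 30 mm from the axis (60 mm across; 50 mm when both are fully in).
- cap_grip (a point): Point on the cap's axis 15 mm above its underside, axes as the cap's: fingertips at this height (13 to 17 mm) are clear of the posts, which reach 8.5 mm above the cap's underside. Grip both tabs from above along the cap's y. 20 to 35 N is enough; it counts as crushed when the fingers' forces on it add up to 120 N.
- cap_top (a point): Centre of the cap's top. Turning anticlockwise, the cap comes free at an angle from closed that differs each time, 28 to 78 degrees, within about 4 degrees either side; short of or beyond that it is held (no end stop). Held, it rises only 1.5 mm; sideways play 1 mm. It counts as forced above 35 N between cap and tub. It clears the neck 32 mm up.
- tab_a (a joint): Travel of the tab on the cap's +y side: 0 out, 0.005 m fully pushed in towards the axis. Spring: 2.4 N out, 8.4 N fully in.
- tab_b (a joint): The same for the tab on the cap's -y side.
- dish: Round shallow steel dish, 0.4 kg, flat floor 3 mm thick of radius 61 mm, rim 12 mm high and 66 mm in radius. Origin: centre of the underside, z up; the cap's origin is 3 mm above it when the cap stands in it.
- plain_tub: Bystander: white jar with a plain round cap without tabs, 68 mm wide, 100 mm high, origin at the centre of the underside.
- square: Bystander: engineer's square, stock 18 x 85 x 18 mm, blade 110 mm along its +x; origin under the stock's centre.
- vblock: Bystander: steel vee block, 50 x 44 x 40 mm, origin at the centre of its underside.
- rule: Bystander: flat steel rule, 25 x 300 x 3 mm, long along its y, origin under its centre.
- punch: Bystander: centre punch lying along its y, 10 mm thick, 165 mm long, origin under the middle of its body.
Things that resemble listed ones, but are neither listed nor needed, are in the scene too. Leave any purple or turquoise look-alike of the cap alone.

How it is judged:
By the outcome, as a careful person would: the job done as asked, in the order asked, and still so for the second after the job is handed in, with the robot touching nothing.
It also fails if it takes over 72 s, if anything falls off the work surface, if the arm or the gripper's body presses on something with over 40 N, if the wrist force passes 120 N, or if a joint passes its speed limit or range.

## Working session

There is one attempt and no reset: what is moved stays moved. The work goes in short steps, Python scripts to look and compute and a shell command to move; the robot and the scene stay as the last step left them, time stands still between calls to the robot, and variables do not carry over. Pictures are saved under pics/ and viewed, and the job is handed in when it is done.

```bash
ls; mkdir -p pics; python3 - <<'E'
from station import ctrl
import cv2
s=ctrl.observe(); print(s)
for n in("side","top"):
    im=ctrl.capture(n); cv2.imwrite(f"pics/{n}0.png",im)
    p=ctrl.camera_params(n); print(n,p)
    for l in("cap","cap_top","shoulder","tub","dish","plain_tub"):
        print(l,[(d['xy'],round(d['conf'],2)) for d in ctrl.recognise(n,l)][:5] if l!="shoulder" else '', [(d['xy'],round(d['conf'],2)) for d in ctrl.tip_of(n,l)][:5])
E
```

```text
pics
{'clock': 0.0, 'joints': array([ 8.99370072e+01,  2.33805882e+00,  4.80178344e+00, -2.84758727e-02,
       -9.25603012e+01, -1.91199835e+01]), 'qd': array([-0.0495006 ,  0.08913639, -0.00262188, -0.02476988,  0.01282452,
       -0.00198975]), 'tau': array([ 2.96565786e-04, -3.68201458e+01,  3.47409511e+01,  6.93209276e+00,
       -5.35858475e-03,  1.10444912e-06]), 'ee_pos': array([0.19695063, 0.56640787, 0.23027301]), 'eef_rot': array([[-4.98354477e-04, -3.28565028e-01, -9.44481219e-01],
       [-1.68503718e-03, -9.44479720e-01,  3.28565396e-01],
       [-9.99998456e-01,  1.75522800e-03, -8.29585905e-05]]), 'force': array([-0.21707514, -0.22826625, -0.67239979]), 'ft_torque': array([-0.04475395,  0.00886211,  0.0260719 ]), 'finger_gap': 0.08569147522460109}
side {'intrinsics': array([[519.80668751,   0.        , 273.09339257],
       [  0.        , 519.80668751, 219.88705127],
       [  0.        ,   0.        ,   1.        ]]), 'k1': 0.05782668074189664, 'extrinsics': array([[ 0.95570883, -0.18255811,  0.23085314,  0.29518436],
       [-0.29409379, -0.62269281,  0.72509482, -0
[... 1175 characters left out ...]
.        ,  1.        ]])}
cap [([286.7, 226.1], 0.83), ([283.7, 185.1], 0.76), ([239.9, 191.8], 0.6), ([235.3, 252.1], 0.53)] [([238.0, 250.1], 0.73), ([283.2, 183.8], 0.64), ([238.5, 195.0], 0.63), ([284.3, 228.6], 0.61)]
cap_top [([287.5, 229.5], 0.81), ([283.9, 184.0], 0.76), ([238.5, 197.4], 0.73)] [([238.5, 195.3], 0.79), ([288.0, 227.7], 0.74), ([283.2, 183.0], 0.63), ([235.5, 249.5], 0.61)]
shoulder  [([159.7, 220.0], 0.6)]
tub [([286.6, 237.4], 0.96)] [([287.5, 233.4], 0.69)]
dish [([367.7, 251.6], 0.83), ([284.6, 236.9], 0.71)] [([373.6, 160.7], 0.68), ([368.4, 250.0], 0.64), ([287.0, 225.5], 0.36)]
plain_tub [([156.2, 217.3], 0.92), ([375.3, 160.7], 0.32)] [([164.3, 221.5], 0.88)]
```

View pics/side0.png

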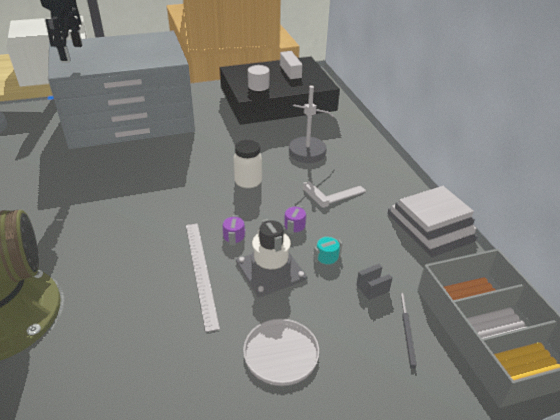

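View pics/top0.png

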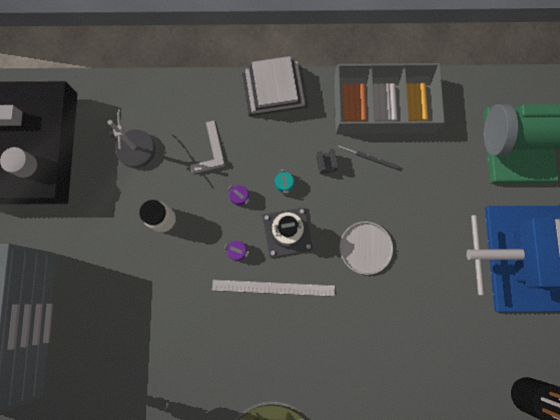

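```bash
python3 - <<'E'
import cv2
a=cv2.imread("pics/side0.png")[190:310,190:360]
b=cv2.imread("pics/top0.png")[160:280,205:375]
cv2.imwrite("pics/crop0.png",cv2.vconcat([cv2.resize(a,None,fx=2.5,fy=2.5,interpolation=2),cv2.resize(b,None,fx=2.5,fy=2.5,interpolation=2)]))
cv2.imwrite("pics/cropT.png",cv2.resize(b,None,fx=4.7,fy=4.7,interpolation=2))
cv2.imwrite("pics/cropS.png",cv2.resize(a,None,fx=4.7,fy=4.7,interpolation=2))
E
```

```text
(no output)
```

View pics/cropT.png

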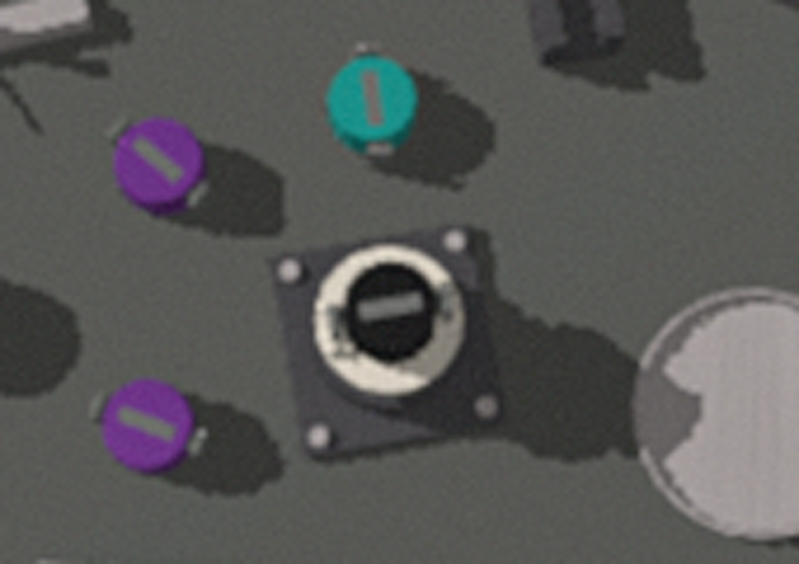

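View pics/cropS.png

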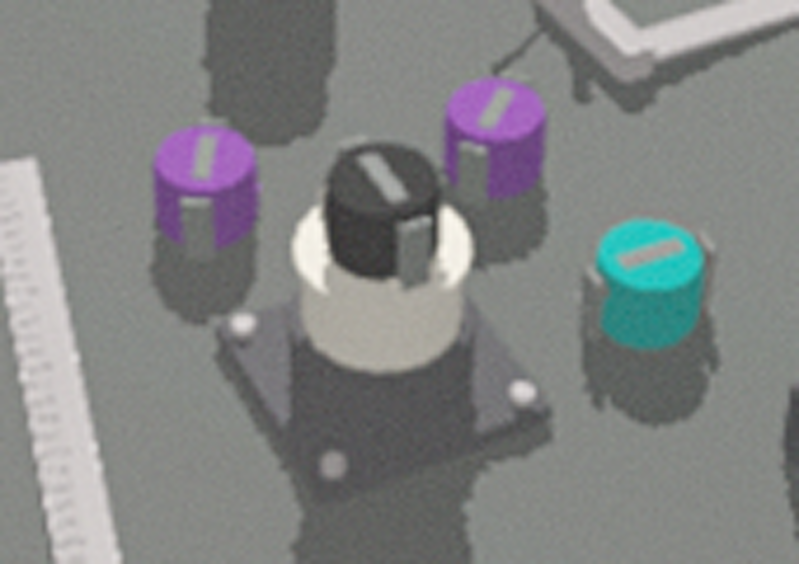

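The look-alikes in the side view are purple at (234,229) and (296,218) and turquoise at (328,248). The black cap at (270,235) sits on the white tub in its bolted square foot, so it is the one meant. In the top view it is at (288,226), and the dish is at (368,249).

```bash
cat > h.py <<'E'
import numpy as np
from scipy.optimize import least_squares
from station import ctrl
P={n:ctrl.camera_params(n) for n in("side","top")}
def proj(n,X):
    p=P[n];E=p["extrinsics"];c=E[:3,:3].T@(np.asarray(X)-E[:3,3])
    u=c[:2]/c[2];u=u*(1+p["k1"]*(u@u));K=p["intrinsics"]
    return np.array([K[0,0]*u[0]+K[0,2],K[1,1]*u[1]+K[1,2]])
def onz(n,xy,z):
    return least_squares(lambda q:proj(n,[q[0],q[1],z])-xy,[.5,0],x_scale=.1).x
def tri(d):
    r=least_squares(lambda X:np.concatenate([proj(n,X)-d[n] for n in d]),[.5,0,.1]);return r.x,r.fun
def yaw(R): # jaw axis angle in world
    return np.degrees(np.arctan2(R[1,1],R[0,1]))
E
python3 - <<'E'
from h import *
T=lambda a:np.array(a)/4.7+[205,160]-.4
S=lambda a:np.array(a)/4.7+[190,190]-.4
b=[onz("top",T(a),.012) for a in[(290,270),(455,240),(486,406),(318,437)]]
print("bolts",b,np.mean(b,0)); 
for i in range(4):
    d=b[(i+1)%4]-b[i];print(np.linalg.norm(d),np.degrees(np.arctan2(d[1],d[0])))
bs=[onz("side",S(a),.012) for a in[(243,322),(523,391),(333,464)]]
print("side bolts",bs,(bs[0]+bs[1])/2)
print("captop tri",tri({"top":T((391,308)),"side":S((384,179))}))
print("captop z",onz("top",T((391,308)),.1175),onz("side",S((384,179)),.1175))
print("bar",[onz("top",T(a),.1175) for a in((358,311),(424,300))],[onz("side",S(a),.1175) for a in((366,156),(402,200))])
print("tab+ side",onz("side",S((415,222)),.1155))
for a in((358,311),(424,300)),: d=onz("top",T(a[1]),.1175)-onz("top",T(a[0]),.1175);print(np.degrees(np.arctan2(d[1],d[0])))
d=onz("side",S((402,200)),.1175)-onz("side",S((366,156)),.1175);print(np.degrees(np.arctan2(d[1],d[0])))
print("dish",onz("top",(368,249.5),.008),onz("side",(281.5,351),.008))
E
```

```text
bolts [array([0.5540037, 0.0113574]), array([ 0.56984902, -0.07712217]), array([ 0.4804831 , -0.09216123]), array([ 0.46455574, -0.00341193])] [ 0.51722289 -0.04033448]
0.08988719232728272 -79.84684368547838
0.09062251110390288 -170.44740759955425
0.09016717490861438 100.17426124836007
0.09065908821422201 9.375879088837392
side bolts [array([4.66165184e-01, 2.33194765e-04]), array([ 0.57046243, -0.0741676 ]), array([ 0.4810983 , -0.09108463])] [ 0.51831381 -0.0369672 ]
captop tri (array([ 0.516943  , -0.04070413,  0.11753617]), array([ 0.05348631, -0.34836538, -0.28936664,  0.05974844]))
captop z [ 0.51614902 -0.04057618] [ 0.51753371 -0.0406553 ]
bar [array([ 0.51476972, -0.02463125]), array([ 0.5199752 , -0.05655574])] [array([ 0.51462228, -0.0249457 ]), array([ 0.52074019, -0.0548838 ])]
tab+ side [ 0.52249683 -0.06675519]
-80.73907146227226
-78.45049698443229
dish [ 0.4714235  -0.24120989] [ 0.47710613 -0.23760151]
```

```bash
python3 - <<'E'
import cv2
a=cv2.imread("pics/side0.png")[310:390,235:330]
b=cv2.imread("pics/top0.png")[210:285,330:405]
cv2.imwrite("pics/dish.png",cv2.hconcat([cv2.resize(a,(380,320),interpolation=2),cv2.resize(b,(320,320),interpolation=2)]))
E
```

```text
(no output)
```

View pics/dish.png

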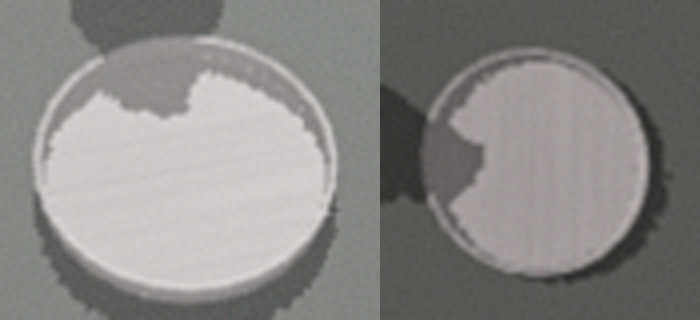

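```bash
python3 - <<'E'
from h import *
for X in[(.197,.567,.23),(.197,.567,.30),(.3,.4,.23),(.4,.2,.23),(.45,.1,.23)]: print(X,proj("side",X),proj("top",X))
print("dish",onz("top",(366.4,248),.012),onz("side",(281.1,351),.012))
# cabinet front corner bottoms and tops in side view
for a in((66,140),(194,121),(150,250)): print(onz("side",a,0))
print(onz("top",(150,282),0),onz("top",(138,420),0),onz("top",(10,245),.1),onz("top",(135,150),0),onz("top",(120,130),.2),onz("side",(310,152),0))
print("lamp tip",[ (z,onz("side",(311,88),z),onz("top",(118,125),z)) for z in(.1,.15,.2,.25)])
E
```

```text
(0.197, 0.567, 0.23) [72.95225496 59.40853528] [-30.57800871 383.95459352]
(0.197, 0.567, 0.3) [65.39806458 30.33479733] [-57.58431425 391.3705956 ]
(0.3, 0.4, 0.23) [122.87734838  84.78860279] [ 62.40109145 327.32763486]
(0.4, 0.2, 0.23) [182.2052333  122.16489215] [167.73799489 274.70747013]
(0.45, 0.1, 0.23) [216.96418409 144.02508602] [218.73994888 249.23219612]
dish [ 0.47474091 -0.23663828] [ 0.47548803 -0.24008912]
[0.12570082 0.59176757]
[0.47863234 0.60152501]
[0.28938478 0.0909061 ]
[0.39448819 0.29954416] [0.07603892 0.31149961] [0.47634736 0.59704411] [0.73661523 0.35596122] [0.71477731 0.32471113] [0.74791153 0.35331643]
lamp tip [(0.1, array([0.80487626, 0.51745447]), array([0.76629258, 0.36738082])), (0.15, array([0.76686772, 0.42297255]), array([0.74631499, 0.34859186])), (0.2, array([0.72885919, 0.32849063]), array([0.7263374, 0.3298029])), (0.25, array([0.69085065, 0.23400871]), array([0.70635982, 0.31101394]))]
```

```bash
python3 -m pendant '[[0,0,0,0,18,-20,1],[0,0,0,0,35,-37,1],[0,0,0,0,40,-43,1],[0,0,0,0,40,-43,1],[0,0,0,0,40,-43,1],[0,0,0,0,40,-43,1],[0,0,0,0,40,-43,1],[0,0,0,0,40,-43,1],[0,0,0,0,40,-43,1],[0,0,0,0,35,-37,1]]' 25; python3 -m pendant '[[10,0,0,0,25,-27,1],[10,0,0,0,0,0,1],[10,0,0,0,0,0,1],[10,0,0,0,0,0,1],[10,0,0,0,0,0,1],[10,0,0,0,0,0,1],[10,0,0,0,0,0,1],[10,0,0,0,0,0,1],[10,0,0,0,0,0,1],[10,0,0,0,0,0,1]]'
cat > go.py <<'E'
import sys
from h import *
s=ctrl.observe();R=s["eef_rot"];p=s["ee_pos"]
t=np.array([float(a) for a in sys.argv[1:4]]);y=float(sys.argv[4])
d=(yaw(R)-y+90)%180-90
print("t",s["clock"],"pos",p.round(4),"yaw",yaw(R),"gap",s["finger_gap"],"F",s["force"].round(1),"J",s["joints"].round(1),"axis",R[:,0].round(4))
Y=np.radians(y); 
Rt=np.array([[0,np.cos(Y),0],[0,np.sin(Y),0],[-1,0,0]]);Rt[:,2]=np.cross(Rt[:,0],Rt[:,1])
from scipy.spatial.transform import Rotation as Ro
rv=Ro.from_matrix(R.T@Rt).as_rotvec(degrees=True)
print("turn tool",rv.round(2),"shift now-axes",(1000*R.T@(t-p)).round(1),"shift after turn",(1000*Rt.T@(t-p)).round(1))
E
python3 go.py .517 -.0407 .17 100
```

```text
clock: 2.45
ee_pos: [0.4499, 0.0874, 0.2317]
eef_rot: [[0.001, -0.329, -0.944], [0.001, -0.944, 0.329], [-1.0, -0.001, -0.001]]
force: [0.3, 0.3, 0.3]
finger_gap: 0.0851
clock: 3.7
ee_pos: [0.4665, 0.0568, 0.2314]
eef_rot: [[0.0, -0.87, 0.493], [0.0, 0.493, 0.87], [-1.0, -0.0, 0.0]]
force: [0.8, 0.9, -0.4]
finger_gap: 0.0853
t 3.7 pos [0.4665 0.0568 0.2314] yaw 150.48702889462774 gap 0.08529529427065904 F [ 0.8  0.9 -0.4] J [ 31.7 -17.9 -13.3   0.  -94.5 -61.2] axis [ 2.e-04  0.e+00 -1.e+00]
turn tool [5.049e+01 1.000e-02 0.000e+00] shift now-axes [ 61.4 -92.  -60. ] shift after turn [  61.4 -104.8   32.8]
```

```bash
python3 -m pendant '[[10,0,0,0,0,0,1],[10,0,0,0,0,0,1],[10,0,0,0,0,0,1],[10,0,0,0,0,0,1],[10.5,0,0,0,0,0,1],[0,0,0,5,-35,11,1],[0,0,0,16,-35,11,1],[0,0,0,30,-35,11,1],[0,0,0,11,0,0,1],[0,0,0,0,0,0,1]]'; python3 go.py .517 -.0407 .12 100
python3 - <<'E'
from h import *;import cv2
o=[]
for n in("side","top"):
    im=ctrl.capture(n);cv2.imwrite(f"pics/{n}1.png",im)
    u=proj(n,(.517,-.041,.15)).astype(int)
    o.append(cv2.resize(im[u[1]-60:u[1]+70,max(0,u[0]-60):u[0]+60],(396,429),interpolation=2))
cv2.imwrite("pics/c1.png",cv2.hconcat(o))
E
```

```text
clock: 4.95
ee_pos: [0.5174, -0.0406, 0.1687]
eef_rot: [[-0.001, -0.179, 0.984], [-0.0, 0.984, 0.179], [-1.0, -0.0, -0.002]]
force: [-0.4, 0.3, -0.1]
finger_gap: 0.0851
t 4.95 pos [ 0.5174 -0.0406  0.1687] yaw 100.29248380558901 gap 0.08505058684049753 F [-0.4  0.3 -0.1] J [ 17.8 -10.  -13.4   0.  -86.7 -97.5] axis [-1.5e-03 -5.0e-04 -1.0e+00]
turn tool [ 0.29 -0.09  0.01] shift now-axes [48.7  0.  -0.3] shift after turn [48.7 -0.  -0.4]
```

View pics/c1.png

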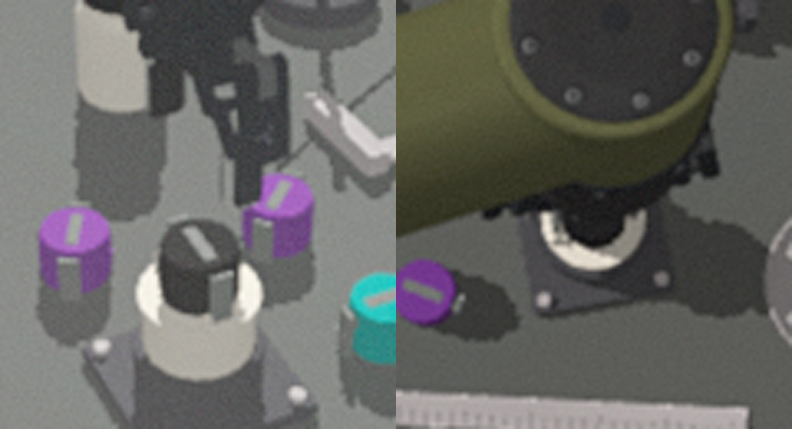

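```bash
python3 - <<'E'
from h import *
u=proj("side",(.517,-.041,.15)).astype(int);print(u)
d=np.array([-.179,.984])
for z in(.169,.182):
  for s in(-.044,-.056,.044,.056):
    q=np.array([.5174,-.0406])+s*d;print(z,s,(proj("side",(*q,z))-u+[60,60])*3.3)
E
```

```text
[271 214]
0.169 -0.044 [236.94430165 219.58357631]
0.169 -0.056 [247.55222735 232.61018009]
0.169 0.044 [164.45978729 130.56107009]
0.169 0.056 [155.24094012 119.23748087]
0.182 -0.044 [237.51550079 201.11188626]
0.182 -0.056 [248.22653929 214.09521079]
0.182 0.044 [164.36755948 112.42940559]
0.182 0.056 [155.06946944 101.15459099]
```

```bash
python3 -m pendant '[[0,0,0,12,0,0,1],[0,0,0,20,0,-0.4,1],[0,0,0,20,0,0,1],[0,0,0,15,0,0,1],[0,0,0,9,0,0,1],[0,0,0,0,0,0,1]]' 25; python3 go.py .517 -.0407 .092 100
```

```text
clock: 5.8
ee_pos: [0.5171, -0.0408, 0.0926]
eef_rot: [[-0.001, -0.179, 0.984], [-0.001, 0.984, 0.179], [-1.0, -0.0, -0.001]]
force: [0.1, 0.0, -0.0]
finger_gap: 0.0853
t 5.8 pos [ 0.5171 -0.0408  0.0926] yaw 100.3158899786065 gap 0.08530617063573386 F [ 0.1  0.  -0. ] J [ 17.8  -8.6 -20.1   0.  -78.6 -97.4] axis [-1.2e-03 -5.0e-04 -1.0e+00]
turn tool [ 0.32 -0.07  0.02] shift now-axes [ 0.6  0.1 -0.1] shift after turn [ 0.6  0.1 -0.1]
```

```bash
python3 -m pendant '[[0,0,0,0.5,0,0,0.4],[0,0,0,0,0,0,-1],[0,0,0,0,0,0,-1],[0,0,0,0,0,0,-1],[0,0,0,0,0,0,-1],[0,0,0,0,0,0,-1]]' 25; python3 go.py .517 -.0407 .092 100
python3 - <<'E'
from h import *;import cv2
im=ctrl.capture("side");cv2.imwrite("pics/side2.png",im)
cv2.imwrite("pics/c2.png",cv2.resize(im[170:290,200:340],(770,600),interpolation=2)[:600])
E
```

```text
clock: 6.55
ee_pos: [0.5184, -0.0407, 0.0947]
eef_rot: [[0.003, -0.179, 0.984], [-0.0, 0.984, 0.179], [-1.0, -0.001, 0.003]]
force: [-1.0, 0.8, 5.0]
finger_gap: 0.0485
t 6.55 pos [ 0.5184 -0.0407  0.0947] yaw 100.3307442321168 gap 0.04846518569629254 F [-1.   0.8  5. ] J [ 17.8  -8.7 -20.    0.1 -78.6 -97.4] axis [ 3.e-03 -2.e-04 -1.e+00]
turn tool [0.33 0.16 0.04] shift now-axes [ 2.7  0.3 -1.4] shift after turn [ 2.7  0.2 -1.4]
```

View pics/c2.png

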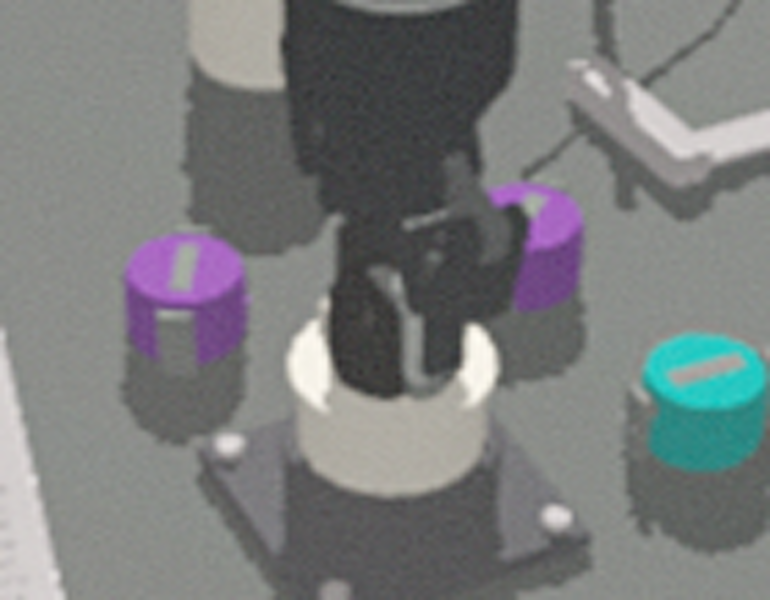

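```bash
python3 -m pendant '[[0,0,0,-1,0,0,-1],[0,0,0,-1,0,0,-1],[0,0,0,0,0,0,-1]]'; python3 go.py .517 -.0407 .092 100;  python3 -m pendant '[[-4,0,0,0,0,0,-1],[-4,0,0,0,0,0,-1],[0,0,0,0,0,0,-1]]'; python3 go.py .517 -.0407 .092 100
```

```text
clock: 6.98
ee_pos: [0.5173, -0.0406, 0.0947]
eef_rot: [[-0.0, -0.179, 0.984], [0.0, 0.984, 0.179], [-1.0, 0.0, -0.0]]
force: [-0.7, 0.4, 0.9]
finger_gap: 0.0485
t 6.975 pos [ 0.5173 -0.0406  0.0947] yaw 100.31490386686609 gap 0.04848822023570636 F [-0.7  0.4  0.9] J [ 17.8  -8.7 -19.9  -0.  -78.8 -97.4] axis [-3.e-04  0.e+00 -1.e+00]
turn tool [ 0.31 -0.02 -0.  ] shift now-axes [ 2.7 -0.  -0.4] shift after turn [ 2.7 -0.  -0.4]
clock: 7.35
ee_pos: [0.5173, -0.0407, 0.0947]
eef_rot: [[-0.0, -0.314, 0.95], [-0.0, 0.95, 0.314], [-1.0, -0.0, -0.0]]
force: [0.1, -0.6, 1.3]
finger_gap: 0.0486
t 7.35 pos [ 0.5173 -0.0407  0.0947] yaw 108.27983288764422 gap 0.04856487472247492 F [ 0.1 -0.6  1.3] J [ 17.8  -8.7 -19.9   0.  -78.8 -89.5] axis [-4.e-04 -3.e-04 -1.e+00]
turn tool [ 8.28 -0.03  0.01] shift now-axes [ 2.7  0.1 -0.3] shift after turn [ 2.7  0.1 -0.3]
```

```bash
python3 -m pendant '[[-5,0,0,0,0,0,-1],[-5,0,0,0,0,0,-1],[-4,0,0,0,0,0,-1],[0,0,0,-2,0,0,-1],[0,0,0,-2,0,0,-1],[0,0,0,0,0,0,-1]]'; python3 go.py .517 -.0407 .092 100;python3 -c "
from station import ctrl;print(ctrl.observe()['ft_torque'])"
```

```text
clock: 8.1
ee_pos: [0.5168, -0.0405, 0.0967]
eef_rot: [[-0.002, -0.533, 0.846], [0.0, 0.846, 0.533], [-1.0, 0.002, -0.002]]
force: [4.1, -0.1, -11.6]
finger_gap: 0.048
t 8.1 pos [ 0.5168 -0.0405  0.0967] yaw 122.21517255287822 gap 0.04803716982892168 F [  4.1  -0.1 -11.6] J [ 17.8  -8.7 -19.7  -0.1 -79.1 -75.5] axis [-2.4e-03  3.0e-04 -1.0e+00]
turn tool [22.22 -0.12 -0.07] shift now-axes [ 4.7 -0.3  0.1] shift after turn [ 4.7 -0.2  0.2]
[-0.46620917 -1.59962053 -0.04839318]
```

```bash
python3 -m pendant '[[0,0,0,1.5,0,0,-1],[0,0,0,0,0,0,-1]]'; for i in 1; do python3 -m pendant '[[-3,0,0,0,0,0,-1],[0,0,0,0,0,0,-1]]'; done; python3 -m pendant '[[-3,0,0,0,0,0,-1],[0,0,0,0,0,0,-1]]';python3 go.py .517 -.0407 .092 100
```

```text
clock: 8.35
ee_pos: [0.5169, -0.0406, 0.0967]
eef_rot: [[-0.002, -0.534, 0.845], [-0.0, 0.845, 0.534], [-1.0, 0.001, -0.001]]
force: [2.2, 0.3, -9.4]
finger_gap: 0.0484
clock: 8.6
ee_pos: [0.5169, -0.0406, 0.0967]
eef_rot: [[-0.002, -0.578, 0.816], [0.0, 0.816, 0.578], [-1.0, 0.001, -0.001]]
force: [0.7, -0.2, -10.5]
finger_gap: 0.0485
clock: 8.85
ee_pos: [0.5169, -0.0406, 0.0967]
eef_rot: [[-0.001, -0.619, 0.785], [0.0, 0.785, 0.619], [-1.0, 0.001, -0.001]]
force: [0.5, -0.5, -10.3]
finger_gap: 0.0483
t 8.85 pos [ 0.5169 -0.0406  0.0967] yaw 128.23515940482235 gap 0.048310132391760505 F [  0.5  -0.5 -10.3] J [ 17.8  -8.7 -19.8  -0.  -79.  -69.5] axis [-1.4e-03  1.0e-04 -1.0e+00]
turn tool [28.24 -0.07 -0.04] shift now-axes [ 4.7 -0.1 -0. ] shift after turn [ 4.7 -0.1  0. ]
```

```bash
python3 -m pendant '[[0,0,0,0.8,0,0,-1],[-3,0,0,0,0,0,-1],[0,0,0,0,0,0,-1]]'; python3 -m pendant '[[-3,0,0,0,0,0,-1],[0,0,0,0,0,0,-1]]';  python3 -m pendant '[[-3,0,0,0,0,0,-1],[0,0,0,0,0,0,-1]]';python3 go.py .517 -.0407 .092 100
```

```text
clock: 9.22
ee_pos: [0.5172, -0.0406, 0.0966]
eef_rot: [[-0.0, -0.659, 0.752], [-0.0, 0.752, 0.659], [-1.0, 0.0, -0.0]]
force: [-0.5, -0.2, -8.8]
finger_gap: 0.0482
clock: 9.48
ee_pos: [0.5174, -0.0407, 0.0966]
eef_rot: [[-0.0, -0.697, 0.717], [-0.0, 0.717, 0.697], [-1.0, -0.0, -0.0]]
force: [0.2, -0.3, -8.3]
finger_gap: 0.0484
clock: 9.72
ee_pos: [0.5175, -0.0407, 0.0966]
eef_rot: [[0.0, -0.734, 0.679], [-0.0, 0.679, 0.734], [-1.0, -0.0, 0.0]]
force: [-0.6, 0.2, -8.9]
finger_gap: 0.0481
t 9.725 pos [ 0.5175 -0.0407  0.0966] yaw 137.2047343522015 gap 0.04811380386982831 F [-0.6  0.2 -8.9] J [ 17.8  -8.7 -19.8   0.  -78.9 -60.6] axis [ 2.e-04 -1.e-04 -1.e+00]
turn tool [3.72e+01 0.00e+00 1.00e-02] shift now-axes [ 4.6  0.3 -0.4] shift after turn [ 4.6  0.  -0.5]
```

```bash
python3 -m pendant '[[-3,0,0,0,0,0,-1],[0,0,0,0,0,0,-1]]'; python3 -m pendant '[[-3,0,0,0,0,0,-1],[0,0,0,0,0,0,-1]]';  python3 -m pendant '[[-3,0,0,0,0,0,-1],[0,0,0,0,0,0,-1]]'; python3 -m pendant '[[-3,0,0,0,0,0,-1],[0,0,0,0,0,0,-1]]';python3 go.py .517 -.0407 .092 100
```

```text
clock: 9.98
ee_pos: [0.5175, -0.0406, 0.0966]
eef_rot: [[0.0, -0.768, 0.64], [-0.0, 0.64, 0.768], [-1.0, -0.0, 0.0]]
force: [0.2, -0.6, -8.1]
finger_gap: 0.0479
clock: 10.22
ee_pos: [0.5176, -0.0406, 0.0967]
eef_rot: [[0.0, -0.801, 0.599], [-0.0, 0.599, 0.801], [-1.0, -0.0, 0.0]]
force: [0.6, -0.6, -7.7]
finger_gap: 0.0481
clock: 10.48
ee_pos: [0.5176, -0.0406, 0.0967]
eef_rot: [[0.0, -0.831, 0.556], [-0.0, 0.556, 0.831], [-1.0, -0.0, 0.0]]
force: [0.6, 0.7, -8.2]
finger_gap: 0.0485
clock: 10.72
ee_pos: [0.5176, -0.0407, 0.0968]
eef_rot: [[0.0, -0.859, 0.512], [-0.0, 0.512, 0.859], [-1.0, -0.0, 0.0]]
force: [-0.3, 0.3, -7.5]
finger_gap: 0.0482
t 10.725 pos [ 0.5176 -0.0407  0.0968] yaw 149.19037497870792 gap 0.04819679016173203 F [-0.3  0.3 -7.5] J [ 17.8  -8.7 -19.8   0.  -78.9 -48.6] axis [ 5.e-04 -1.e-04 -1.e+00]
turn tool [4.919e+01 2.000e-02 2.000e-02] shift now-axes [ 4.8  0.5 -0.3] shift after turn [ 4.8  0.1 -0.6]
```

```bash
python3 -m pendant '[[-3,0,0,0,0,0,-1],[0,0,0,0,0,0,-1]]'; python3 -m pendant '[[-3,0,0,0,0,0,-1],[0,0,0,0,0,0,-1]]';  python3 -m pendant '[[-3,0,0,0,0,0,-1],[0,0,0,0,0,0,-1]]'; python3 go.py .517 -.0407 .092 100
python3 - <<'E'
from h import *;import cv2
im=ctrl.capture("side");cv2.imwrite("pics/side3.png",im)
cv2.imwrite("pics/c3.png",cv2.resize(im[170:290,200:340],(770,600),interpolation=2)[:600])
E
```

```text
clock: 10.98
ee_pos: [0.5179, -0.0408, 0.097]
eef_rot: [[0.001, -0.884, 0.467], [-0.0, 0.467, 0.884], [-1.0, -0.001, 0.0]]
force: [2.3, -1.0, -6.7]
finger_gap: 0.0485
clock: 11.22
ee_pos: [0.5179, -0.0407, 0.0972]
eef_rot: [[0.001, -0.908, 0.42], [-0.0, 0.42, 0.908], [-1.0, -0.001, 0.0]]
force: [1.9, -0.7, -4.9]
finger_gap: 0.0483
clock: 11.48
ee_pos: [0.5178, -0.0405, 0.0976]
eef_rot: [[0.001, -0.928, 0.371], [0.0, 0.371, 0.928], [-1.0, -0.001, 0.0]]
force: [-1.0, 0.4, 0.4]
finger_gap: 0.048
t 11.475 pos [ 0.5178 -0.0405  0.0976] yaw 158.20095895626648 gap 0.04800713571176321 F [-1.   0.4  0.4] J [ 17.8  -8.8 -19.7   0.  -79.  -39.6] axis [ 0.0013  0.     -1.    ]
turn tool [5.82e+01 6.00e-02 5.00e-02] shift now-axes [ 5.6  0.7 -0.4] shift after turn [ 5.6 -0.  -0.8]
```

View pics/c3.png

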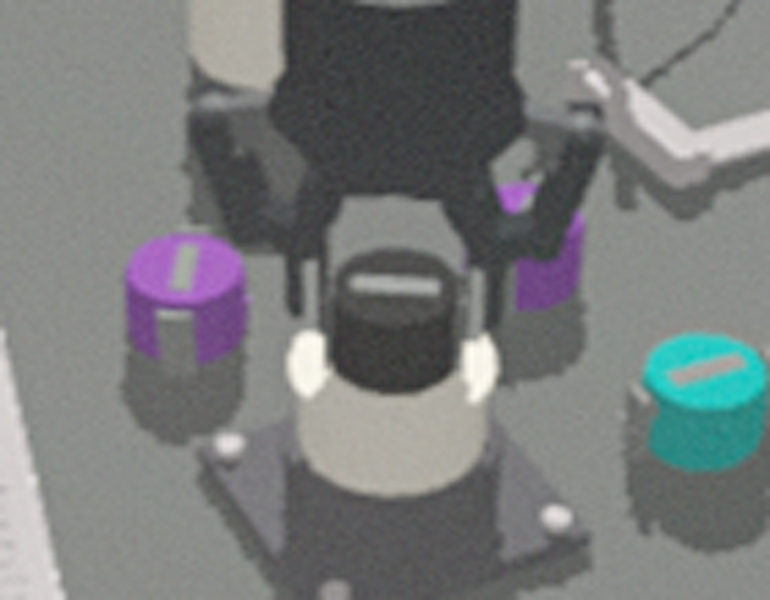

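The cap has turned with the gripper: its bar at crop (395,285) lies along the jaws. The upward force dropped to about 0 at 58°, so it is probably free. I'll check with a small lift.

```bash
python3 -m pendant '[[0,0,0,-1.5,0,0,-1],[0,0,0,0,0,0,-1]]'; python3 go.py .517 -.0407 .092 100
```

```text
clock: 11.78
ee_pos: [0.5176, -0.0406, 0.0985]
eef_rot: [[0.001, -0.929, 0.37], [-0.0, 0.37, 0.929], [-1.0, -0.001, 0.0]]
force: [-0.4, 1.4, -0.9]
finger_gap: 0.0482
t 11.775 pos [ 0.5176 -0.0406  0.0985] yaw 158.27850739179485 gap 0.04819446251245843 F [-0.4  1.4 -0.9] J [ 17.8  -8.8 -19.7   0.  -79.1 -39.5] axis [ 5.e-04 -0.e+00 -1.e+00]
turn tool [5.828e+01 2.000e-02 2.000e-02] shift now-axes [ 6.5  0.5 -0.3] shift after turn [ 6.5  0.  -0.6]
```

```bash
python3 -m pendant '[[-2,0,0,-1,0,0,-1],[0,0,0,-2,0,0,-1],[0,0,0,-2,0,0,-1],[0,0,0,0,0,0,-1]]'; python3 -m pendant '[[0,0,0,-3,0,0,-1],[0,0,0,-3,0,0,-1],[0,0,0,0,0,0,-1]]';python3 go.py .517 -.0407 .092 100
```

```text
clock: 12.28
ee_pos: [0.5176, -0.0406, 0.1033]
eef_rot: [[0.0, -0.942, 0.337], [-0.0, 0.337, 0.942], [-1.0, -0.0, 0.0]]
force: [-0.0, 1.6, -0.9]
finger_gap: 0.0483
clock: 12.65
ee_pos: [0.5176, -0.0407, 0.1094]
eef_rot: [[0.001, -0.942, 0.337], [-0.0, 0.337, 0.942], [-1.0, -0.001, 0.0]]
force: [0.6, 0.1, -1.8]
finger_gap: 0.0486
t 12.65 pos [ 0.5176 -0.0407  0.1094] yaw 160.31617612407743 gap 0.04861853615171685 F [ 0.6  0.1 -1.8] J [ 17.8  -9.1 -18.8   0.  -80.3 -37.4] axis [ 7.e-04 -1.e-04 -1.e+00]
turn tool [6.032e+01 3.000e-02 3.000e-02] shift now-axes [17.4  0.6 -0.2] shift after turn [17.4  0.1 -0.6]
```

Free. Continuing straight up.

```bash
python3 -m pendant '[[0,0,0,-5,0,0,-1],[0,0,0,-6,0,0,-1],[0,0,0,-6,0,0,-1],[0,0,0,-6,0,0,-1],[0,0,0,-8,0,0,-1],[0,0,0,-14,0,0,-1],[0,0,0,-20,0,0,-1],[0,0,0,-16,0,0,-1],[0,0,0,0,0,0,-1]]';python3 go.py .475 -.2385 .19 160.3
python3 - <<'E'
from h import *;import cv2
im=ctrl.capture("side");cv2.imwrite("pics/side4.png",im)
cv2.imwrite("pics/c4.png",cv2.resize(im[130:290,200:360],(640,600),interpolation=2)[:600])
E
```

```text
clock: 13.78
ee_pos: [0.5182, -0.0406, 0.1922]
eef_rot: [[0.003, -0.942, 0.337], [0.0, 0.337, 0.942], [-1.0, -0.003, 0.002]]
force: [-0.1, 0.9, -1.9]
finger_gap: 0.0487
t 13.775 pos [ 0.5182 -0.0406  0.1922] yaw 160.31511452065084 gap 0.04872249472108211 F [-0.1  0.9 -1.9] J [ 17.8 -10.3 -11.2   0.  -88.9 -37.4] axis [ 3.3e-03  5.0e-04 -1.0e+00]
turn tool [0.02 0.09 0.17] shift now-axes [   1.9  -25.9 -200.9] shift after turn [   2.2  -26.  -200.9]
```

View pics/c4.png

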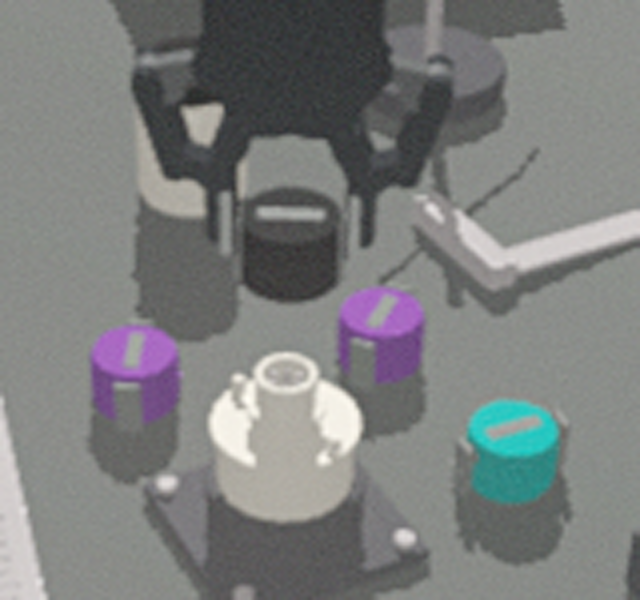

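```bash
python3 -m pendant '[[0,0,0,0,-3,-20,-1],[0,0,0,0,-5,-37,-1],[0,0,0,0,-6,-43,-1],[0,0,0,0,-6,-43,-1],[0,0,0,0,-4,-37,-1],[0,0,0,0,-2,-20,-1],[0,0,0,0,0,0,-1],[0,0,0,0,0,0,-1]]';python3 go.py .475 -.2385 .05 160.3
python3 - <<'E'
from h import *;import cv2
o=[]
for n in("side","top"):
    im=ctrl.capture(n);cv2.imwrite(f"pics/{n}5.png",im)
    u=proj(n,(.475,-.2385,.06)).astype(int)
    o.append(cv2.resize(im[u[1]-90:u[1]+70,max(0,u[0]-70):u[0]+70],(396,450),interpolation=2))
cv2.imwrite("pics/c5.png",cv2.hconcat(o))
E
```

```text
clock: 14.82
ee_pos: [0.4742, -0.2377, 0.1895]
eef_rot: [[-0.001, -0.941, 0.337], [0.0, 0.337, 0.941], [-1.0, 0.001, -0.0]]
force: [-0.1, 0.6, -1.3]
finger_gap: 0.0481
t 14.825 pos [ 0.4742 -0.2377  0.1895] yaw 160.29769714971462 gap 0.048137693685951326 F [-0.1  0.6 -1.3] J [ -4.9  -8.4  -9.7  -0.  -88.7 -14.8] axis [-8.e-04  2.e-04 -1.e+00]
turn tool [-0.   -0.01 -0.05] shift now-axes [139.5  -1.1  -0.4] shift after turn [139.5  -1.   -0.5]
```

View pics/c5.png

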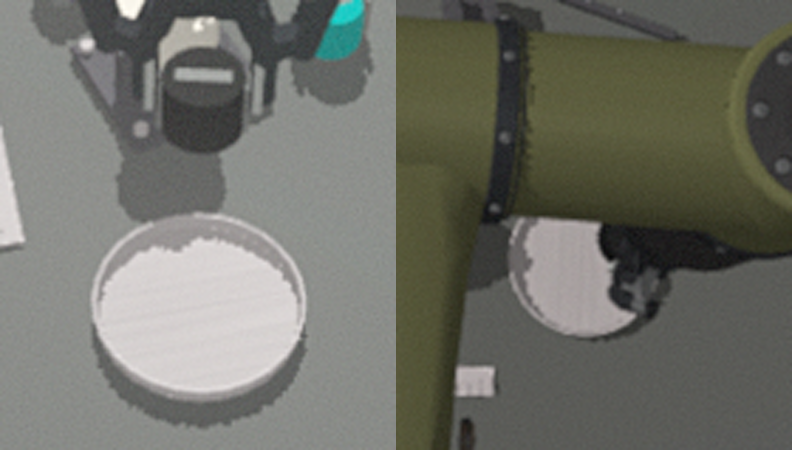

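```bash
python3 -m pendant '[[0,0,0,15,0,0,-1],[0,0,0,30,0,0,-1],[0,0,0,35,0,0,-1],[0,0,0,30,0,0,-1],[0,0,0,18,0,0,-1],[0,0,0,12,0,0,-1],[0,0,0,10,0,0,-1],[0,0,0,4,0,0,-1],[0,0,0,4,0,0,-1],[0,0,0,0,0,0,-1]]';python3 go.py .475 -.2385 .017 160.3
```

```text
clock: 16.18
ee_pos: [0.4746, -0.2378, 0.0321]
eef_rot: [[0.0, -0.942, 0.337], [-0.0, 0.337, 0.942], [-1.0, -0.0, -0.0]]
force: [-0.9, 0.5, -1.5]
finger_gap: 0.0485
t 16.175 pos [ 0.4746 -0.2378  0.0321] yaw 160.316597063905 gap 0.04854947188318679 F [-0.9  0.5 -1.5] J [ -4.9  -4.3 -22.7   0.  -71.6 -14.8] axis [ 2.e-04 -2.e-04 -1.e+00]
turn tool [ 0.02 -0.    0.01] shift now-axes [15.1 -0.6 -0.6] shift after turn [15.1 -0.6 -0.6]
```

```bash
python3 -m pendant '[[0,0,0,3,0,0,-1],[0,0,0,3,0,0,-1],[0,0,0,3,0,0,-1],[0,0,0,2,0,0,-1],[0,0,0,1,0,0,-1],[0,0,0,0,0,0,-1]]'; python3 -m pendant '[[0,0,0,0.7,0,0,-1],[0,0,0,0,0,0,-1]]';python3 -m pendant '[[0,0,0,0.7,0,0,-1],[0,0,0,0,0,0,-1]]'
```

```text
clock: 16.92
ee_pos: [0.4745, -0.2377, 0.02]
eef_rot: [[-0.0, -0.942, 0.337], [-0.0, 0.337, 0.942], [-1.0, 0.0, -0.0]]
force: [-0.5, -0.3, -1.5]
finger_gap: 0.0482
clock: 17.18
ee_pos: [0.4746, -0.2377, 0.0194]
eef_rot: [[0.0, -0.942, 0.337], [-0.0, 0.337, 0.942], [-1.0, -0.0, -0.0]]
force: [0.2, -0.0, -0.6]
finger_gap: 0.0479
clock: 17.42
ee_pos: [0.4745, -0.2377, 0.0186]
eef_rot: [[-0.0, -0.942, 0.337], [-0.0, 0.337, 0.942], [-1.0, 0.0, -0.0]]
force: [-0.8, 0.1, -2.3]
finger_gap: 0.0482
```

```bash
python3 -m pendant '[[0,0,0,0.6,0,0,-1],[0,0,0,0,0,0,-1]]';python3 -m pendant '[[0,0,0,0.6,0,0,-1],[0,0,0,0,0,0,-1]]';python3 -m pendant '[[0,0,0,0.6,0,0,-1],[0,0,0,0,0,0,-1]]'
```

```text
clock: 17.68
ee_pos: [0.4745, -0.2377, 0.018]
eef_rot: [[-0.0, -0.942, 0.337], [-0.0, 0.337, 0.942], [-1.0, 0.0, -0.0]]
force: [0.5, 0.6, -1.1]
finger_gap: 0.0481
clock: 17.92
ee_pos: [0.4745, -0.2377, 0.0173]
eef_rot: [[-0.0, -0.942, 0.337], [-0.0, 0.337, 0.942], [-1.0, 0.0, -0.0]]
force: [0.5, 0.6, -0.4]
finger_gap: 0.0481
clock: 18.18
ee_pos: [0.4745, -0.2377, 0.0168]
eef_rot: [[-0.0, -0.942, 0.337], [-0.0, 0.337, 0.942], [-1.0, 0.0, -0.0]]
force: [-0.7, 0.2, -0.7]
finger_gap: 0.0483
```

```bash
python3 -m pendant '[[0,0,0,0.5,0,0,-1],[0,0,0,0,0,0,-1]]';python3 -m pendant '[[0,0,0,0.5,0,0,-1],[0,0,0,0,0,0,-1]]'
```

```text
clock: 18.42
ee_pos: [0.4746, -0.2377, 0.0164]
eef_rot: [[0.0, -0.942, 0.337], [-0.0, 0.337, 0.942], [-1.0, -0.0, -0.0]]
force: [0.6, 0.2, -1.1]
finger_gap: 0.0483
clock: 18.68
ee_pos: [0.4746, -0.2378, 0.0163]
eef_rot: [[0.0, -0.942, 0.337], [-0.0, 0.337, 0.942], [-1.0, -0.0, -0.0]]
force: [-2.1, 0.1, 3.2]
finger_gap: 0.0484
```

```bash
python3 -m pendant '[[0,0,0,0.7,0,0,0.25],[0,0,0,0.7,0,0,0.33],[0,0,0,0.7,0,0,0.42],[0,0,0,0,0,0,0.52],[0,0,0,0,0,0,0.6],[0,0,0,0,0,0,0.6]]'; python3 go.py .475 -.2385 .1 160.3
python3 - <<'E'
from h import *;import cv2
im=ctrl.capture("side");cv2.imwrite("pics/side6.png",im)
cv2.imwrite("pics/c6.png",cv2.resize(im[290:400,200:360],(800,550),interpolation=2))
E
```

```text
clock: 19.42
ee_pos: [0.4746, -0.2377, 0.0138]
eef_rot: [[0.0, -0.942, 0.337], [-0.0, 0.337, 0.942], [-1.0, -0.0, -0.0]]
force: [-0.7, 0.1, -0.6]
finger_gap: 0.0685
t 19.425 pos [ 0.4746 -0.2377  0.0138] yaw 160.31686531552035 gap 0.06845934857105826 F [-0.7  0.1 -0.6] J [ -4.9  -3.4 -23.8   0.  -69.6 -14.8] axis [ 0.e+00 -1.e-04 -1.e+00]
turn tool [ 0.02 -0.01  0.  ] shift now-axes [-86.2  -0.7  -0.6] shift after turn [-86.2  -0.7  -0.6]
```

View pics/c6.png

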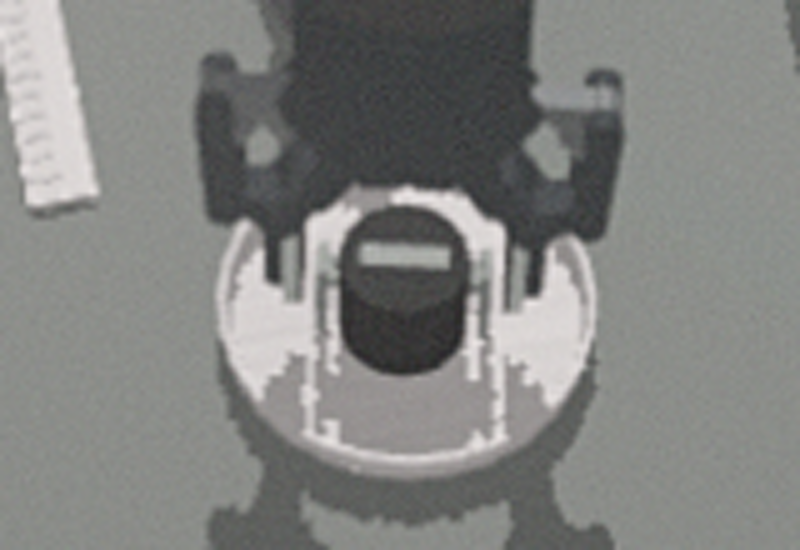

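Released, and the cap stands upright in the dish at crop (405,290). Both pads are clear of the tabs, so I'll retreat straight up and then open fully.

```bash
python3 -m pendant '[[0,0,0,-4,0,0,0.6],[0,0,0,-10,0,0,0.6],[0,0,0,-20,0,0,0.6],[0,0,0,-30,0,0,0.6],[0,0,0,-40,0,0,0.6],[0,0,0,-40,0,0,0.6],[0,0,0,-20,0,0,1],[0,0,0,-8,0,0,1],[0,0,0,0,0,0,1],[0,0,0,0,0,0,1]]'
python3 - <<'E'
from h import *;import cv2
im=ctrl.capture("side");cv2.imwrite("pics/side7.png",cv2.resize(im,(800,600)))
cv2.imwrite("pics/c7.png",cv2.resize(im[290:400,200:360],(800,550),interpolation=2))
print(onz("side",(281.1,351),.012))
E
```

```text
clock: 20.72
ee_pos: [0.474, -0.2375, 0.1841]
eef_rot: [[-0.003, -0.942, 0.337], [0.001, 0.337, 0.942], [-1.0, 0.003, -0.0]]
force: [-0.2, -0.1, -0.1]
finger_gap: 0.0853
[ 0.47548803 -0.24008912]
```

View pics/side7.png

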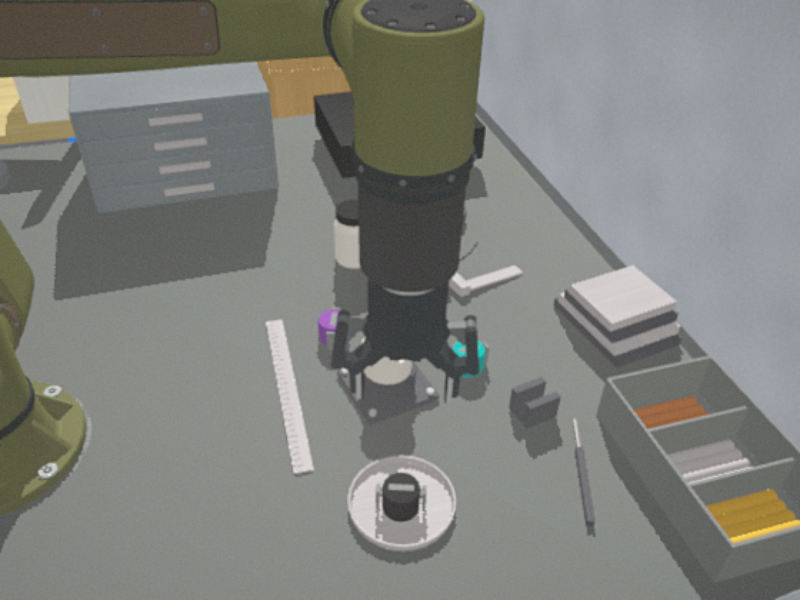

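View pics/c7.png

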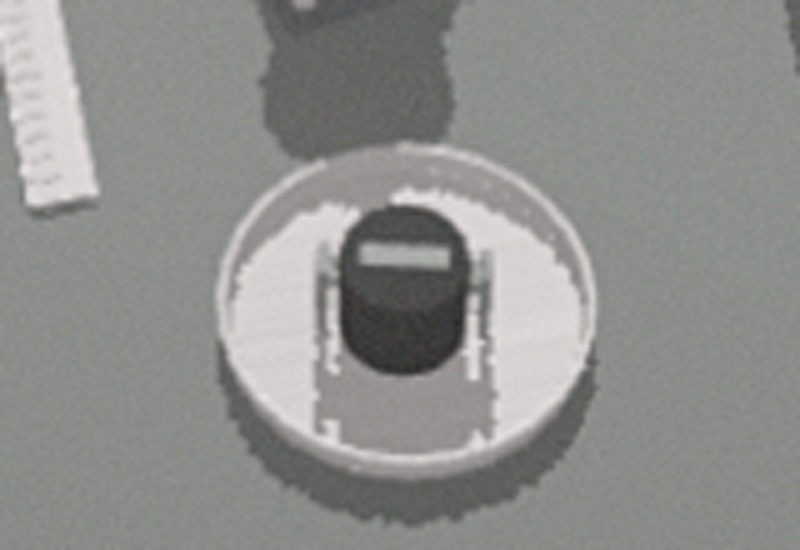

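The cap stands upright in the dish, at full picture (401,497) and crop (405,290). The gripper is empty and well above it, and the dish and the tools in view are where they were. Handing in.

```bash
python3 -c "
from station import ctrl
print(ctrl.close_job())"
```

```text
the job is handed in; nothing more can be done
None
```

The black safety cap is off the tub and stands upright near the centre of the steel dish, released. I handed the job in at about 21 s; no verdict was reported.

- **Opening:** I squeezed both tabs at 25 N and turned the cap anticlockwise under an upward pull. It came free at about 58°, and I lifted it straight off at about 60°. The pull peaked at 11.6 N, under the 35 N limit.
- **Placing:** The cap touched the dish floor at about 3 N. I opened the gripper with both pads clear of the tabs and backed it straight up to 18 cm.
- **Last checks:** The final side picture shows the cap upright and untouched, and the dish where it was. The rule, square, vee block, punch and plain jar look unmoved. The force on the tool reads near zero.
- **Not seen:** One purple look-alike was hidden behind the gripper in that last picture. It had not moved in the earlier pictures.
- **Disagreements:** The two cameras put the dish centre about 3.5 mm apart, which is harmless here. The fingertips read 13 mm higher than the TCP with the gripper open, as the description says, so I allowed for that in the grip height.

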